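# Push a row of sample vials home in a reader magazine

### The job

Load the label reader: push the keeper's knob to swing the keeper fully open, push the waiting row of four white-capped vials along the lane as one train, touching only the last vial, until the first stands against the end stop and all four touch, then push the knob back so that the keeper is fully shut behind them. Work by pushing with the fingertips only: do not lift or tip any vial, and leave the other things on the bench where they are.

Things in the scene. Friction and masses are not known exactly. Their poses are not given: they have to be found in the camera images.
- feeder: vial feeder, fixed: aluminium base 60 x 345 mm carrying a straight lane that ends at a grey label-reader box, 88 mm wide (x), 52 mm long (y), 78 mm high. Origin: on the bench, under the lane's centre line and the face of the end stop. y axis: along the lane, away from the stop, to the open loading end at y = 295 mm; x: across the lane, away from the robot; z up
- stop (a point): middle of the end stop's face, a black rubber pad 24 mm wide on the reader box, 28 mm above the bench, on the lane's centre line. Axes as the feeder's. The box begins 4 mm behind this face. Outside the guide walls, 12 mm from the stop, stand two black photo-eye posts, 42 mm high, 20 to 29 mm from the centre line
- magazine (a point): lane floor at the middle of the magazine (the four places between stop and keeper), y = 50 mm in the feeder's frame; axes as the feeder's. Slippery black floor 8 mm above the bench; 28 mm between two aluminium guide walls 4 mm thick, tops 20 mm above the bench. A full row stands with centres at y = 12.5, 37.5, 62.5 and 87.5 mm
- keeper (a joint): keeper lever, rad. 0 = shut on its stop: the arm lies straight across the lane, its near face 102.5 mm from the end stop. Grows anticlockwise (from above) as the arm swings back over the loading track, to 1.62 = open stop, where the arm lies beside the lane and leaves it clear. Stiff (about 1.5 N at the knob), stays where left. Shut, it blocks vials pushed from the loading side
- keeper_pivot (a point): top of the keeper's upright pivot, 31 mm above the bench, at x = -38, y = 107.5 mm in the feeder's frame (robot's side of the lane). The keeper is a flat steel lever lying 23 to 31 mm above the bench; its arm is 10 mm wide and ends 44 mm from the pivot. Its tail, with the knob, is bent away 135 degrees anticlockwise from the arm
- keeper_knob (a point): top of the keeper's grey plastic thumb knob: upright post 12 mm thick, 31 to 61 mm above the bench, 45 mm from the pivot. Along the lane it is 32 mm nearer the loading end than the pivot when shut, 33 mm nearer the stop when open; 68 to 83 mm from the lane's centre line, on the robot's side. Pushed along the lane towards the stop it opens the keeper; pushed back it shuts it
- vial_a: glass sample vial with a white screw cap, a cylinder 25 mm in diameter and 50 mm tall, 18 g, one of four alike standing upright in one touching row in the lane; this is number 1 from the end stop. Origin: centre of its underside, z up
- vial_b: glass sample vial with a white screw cap, a cylinder 25 mm in diameter and 50 mm tall, 18 g, one of four alike standing upright in one touching row in the lane; this is number 2 from the end stop. Origin: centre of its underside, z up
- vial_c: glass sample vial with a white screw cap, a cylinder 25 mm in diameter and 50 mm tall, 18 g, one of four alike standing upright in one touching row in the lane; this is number 3 from the end stop. Origin: centre of its underside, z up
- vial_d: glass sample vial with a white screw cap, a cylinder 25 mm in diameter and 50 mm tall, 18 g, one of four alike standing upright in one touching row in the lane; this is number 4 from the end stop, the last one, nearest the loading end. Origin: centre of its underside, z up
- spare_vial: bystander, loose: a spare glass vial with a black cap, 25 mm wide, 50 mm tall, not part of the row; stands on the bench behind the lane. Origin: centre of its underside
- stopper: bystander, loose: a red-brown rubber stopper, 32 mm wide, 26 mm tall, on the bench behind the lane. Origin: centre of its underside
- dropper_bottle: bystander, loose: an amber dropper bottle, 33 mm wide, 106 mm tall, on the bench behind the magazine. Origin: centre of its underside
- beaker: bystander, loose: a small glass beaker, 46 mm wide, 58 mm tall, on the bench in front of the loading track. Origin: centre of its underside
- weigh_bottle: bystander, loose: a glass weighing bottle with a knobbed stopper, 38 mm wide, 53 mm tall, at the front of the bench. Origin: centre of its underside
- tape_roll: bystander, loose: a flat roll of white label tape, 52 mm wide, 19 mm high, on the bench in front of the reader box. Origin: centre of its underside
Mind the look-alikes: they are no part of the job. What is shaped like the vial_b but purple or turquoise is not meant.

How it is judged (in metres and radians):
On the way, in this order (a step that is already met when the one before it is completed fails the run):
1. the keeper is swung open (at least 1.4 rad) while the row still waits on the loading track (value of joint keeper above 1.4 rad and y of vial_a in the frame of feeder above 0.11 m), for 0.2 s.
2. all four vials stand home against the end stop (within 3 mm along the lane), keeper still open (y of vial_a in the frame of feeder below 0.0155 m and x of vial_a in the frame of feeder between -0.004 and 0.004 m and z of each of vial_a, vial_b, vial_c, vial_d in the frame of feeder below 0.011 m and angle between each of vial_a, vial_b, vial_c, vial_d's own z axis and vertical below 0.08 rad and y of vial_b in the frame of feeder below 0.0405 m and x of vial_b in the frame of feeder between -0.004 and 0.004 m and y of vial_c in the frame of feeder below 0.0655 m and x of vial_c in the frame of feeder between -0.004 and 0.004 m and y of vial_d in the frame of feeder below 0.0905 m and x of vial_d in the frame of feeder between -0.004 and 0.004 m and value of joint keeper above 1.2 rad), for 0.2 s.
3. the keeper is shut behind the last vial (within 0.08 rad) (value of joint keeper below 0.08 rad), for 0.2 s.
At the end, for the whole second after the job is handed in: All four vials stand upright on the lane floor, in line and at rest, each within 3 mm of its home place along the lane (the first against the end stop, the others touching in a row), and the keeper is shut behind them, within 0.08 rad of its stop (y of vial_a in the frame of feeder below 0.0155 m and x of vial_a in the frame of feeder between -0.004 and 0.004 m and z of each of vial_a, vial_b, vial_c, vial_d in the frame of feeder below 0.011 m and angle between each of vial_a, vial_b, vial_c, vial_d's own z axis and vertical below 0.08 rad and y of vial_b in the frame of feeder below 0.0405 m and x of vial_b in the frame of feeder between -0.004 and 0.004 m and y of vial_c in the frame of feeder below 0.0655 m and x of vial_c in the frame of feeder between -0.004 and 0.004 m and y of vial_d in the frame of feeder below 0.0905 m and x of vial_d in the frame of feeder between -0.004 and 0.004 m and linear speed of each of vial_a, vial_b, vial_c, vial_d below 0.01 m/s and value of joint keeper between -0.05 and 0.08 rad).
It fails at once if a vial is lifted off the lane (underside more than 6 mm above the lane floor) (z of any of vial_a, vial_b, vial_c, vial_d in the frame of feeder above 0.014 m).
It fails at once if a vial is tipped (more than 0.3 rad) (angle between any of vial_a, vial_b, vial_c, vial_d's own z axis and vertical above 0.3 rad).
It fails at once if the robot pushes one of the first three vials itself instead of the last one (more than 1 N) (contact force between any of vial_a, vial_b, vial_c and the fingers above 1 N or contact force between any of vial_a, vial_b, vial_c and the arm above 1 N).
It fails at once if a bystander is moved more than 20 mm or tipped (distance of any of spare_vial, stopper, dropper_bottle, beaker, weigh_bottle, tape_roll from where it was at the start of the episode above 0.02 m or angle between any of spare_vial, stopper, dropper_bottle, beaker, weigh_bottle, tape_roll's own z axis and vertical above 0.4 rad).
It also fails if it takes over 64 s, if anything falls off the work surface, if the arm or the gripper's body presses on something with over 40 N, if the wrist force passes 120 N, or if a joint passes its speed limit or range.

### The arm

A 6-joint arm with a two-finger parallel gripper is mounted at the origin on a cart in front of the work surface, level with it; the furniture and walls round the work are solid. World frame = base frame: x ahead of the robot, y to its left, z up, the work surface at z = 0. Lengths are in m, angles in degrees, forces in N, time in s.
With the tool pointing down it reaches from about 0.3 to 0.75 m from the base axis. Payload 8.5 kg.
Tool frame: the origin (TCP) lies on the centre line of the jaws, within the pads' length; the fingertips stand 14 mm ahead of it and the grasp point (between the pads) lies 5 mm behind it; z points along the fingers, y is the direction in which the jaws open and shut (so a half turn about z gives the same grasp; the last joint's range is limited). The gripper opens to 85 mm and grips with 20 to 120 N. Pads are 22 mm wide; open, the fingers measure 114 mm over their backs; the gripper's body (76 mm by 85 mm) begins 54 mm behind the grasp point. The pads swing forward as they close: fully open they stand 13 mm farther back than shut.
Start: joints at [58.883, 21.807, 74.336, -0, 83.858, -12.336], TCP at [0.177, 0.521, 0.245] pointing down, gripper open.
Joint ranges: [-178.18, 178.18], [-50.72, 133.34], [12.68, 142.11], [-81.47, 261.47], [9.98, 163.14], [-165.26, 165.26]. Speed limits (degrees/s): [136.94, 136.94, 180, 180, 180, 180].

### API

Orientations are given as a 3x3 rotation matrix whose columns are the frame's x, y, z axes.
In Python, from rig import env, optics, order, finder gives the robot as it stands.
- The arm moves only by the tool play_rows, never from a script. Its argument "commands" is a list of rows, each an object of numbers: "grip": the closure, from -1 (fully open) to 1 (shut); "x", "y", "z": the shift along the tool's x, y, z in m; "rx", "ry", "rz": the turn, a rotation vector about the tool's x, y, z in rad. A call has 1 to 12 rows; each row shifts and turns the commanded pose from where the row before left it, along the tool's axes as they then stand; what a row does not reach is not made up. A row lasts 1/8 s, in which the tool goes at most 62.5 mm and 10.7 degrees, less where a joint would pass 70% of its speed; a pose out of reach is approached as far as the arm can. A call is refused whole if a number of a shift passes 0.0625 or a number of a turn 0.188, either way. A call with a gripper value outside its range is refused whole. The fingers move at their own pace and stop on an object; "squeeze" is the grip in N (left out, the last holds). Time passes only in rows, so rows that do not move let the fingers close. It gives the time, the measured TCP pose, the force and the opening at its end, in the units of the state.
- env.observe(): the state, without advancing time (a new reading comes with each control period).
- optics.get_image(name): name is "scene" or "top" or "wrist"; returns a dict with "color" (420x560x3 uint8, blue, green, red), "range_z" (420x560 float32, m along the optical axis (not along the pixel's ray), 0 where there is no reading), "fov_y" (degrees; the focal length in pixels is half the picture's height over the tangent of half this angle, whatever the lens; pixels are square), "cx", "cy" (the principal point, pixels), "cam_to_world" (4x4, takes a point from camera to world coordinates). Camera axes: x right, y down, z forward; pixel columns grow to the right and rows downward; lengths in m; the calibration is good to about 2 mm. A picture is of the moment at which its call begins.
- order.close_job(): hands the job in, once; it reports no verdict.
Trained networks look in the newest picture that a camera, given by its name, has taken for a name from the list of things; names that differ only in an ending like _2 or _b are one class to them, and where a whole thing is asked for, a point or a joint stands for the part that bears it (a point fixed in the world has none). Each returns a list of dicts, best first, with "conf" (0 to 1); they miss things now and then, are a little off and sometimes report something else, mostly with a low value. They report only what shows in the picture. A call takes as long as a camera call. They do not tell look-alikes from the thing itself.
- finder.boxes_of(camera, thing): "point" ([x, y, z] in m, in world coordinates, good to about 4 mm: the middle of the surface that is visible of it).
The state is a dict: "time_s": time; "q": joint angles; "qvel": joint speeds; "joint_efforts": joint torques, N m; "position": TCP position; "tool_rot": TCP orientation; "ft_force": force on the tool from outside, world axes, zero at the start; "wrist_torque": the same for the moment, N m; "grip_width": finger opening in m.
Only numpy, scipy, OpenCV 4.12 (cv2) and the standard library are available. Lean on these libraries where they do the work, as an engineer would, in place of code of your own. Each camera call takes 0.05 s, during which the arm holds its last target.

## Working session

There is one attempt and no reset: what is moved stays moved. The work goes in short steps, Python scripts to look and compute and a tool call to move; the robot and the scene stay as the last step left them, time stands still between calls to the robot, and variables do not carry over. Pictures are saved under pics/ and viewed, and the job is handed in when it is done.

Besides the shell and the picture viewer there is one more tool, called by a JSON object that holds its "op" and its "data", one argument or row to a line. play_rows: Moves the arm, as the interface text tells. Its arguments: {"type":"object","properties":{"commands":{"type":"array"},"squeeze":{"type":"number"}},"required":["commands"]}

```bash
mkdir -p pics; ls; python3 - <<'E'
from rig import env, optics, order, finder
import cv2
for n in ("scene","top","wrist"):
    im=optics.get_image(n); cv2.imwrite(f"pics/{n}0.png",im["color"]); print(n,im["fov_y"],im["cam_to_world"].round(3).tolist() if hasattr(im["cam_to_world"],'round') else im["cam_to_world"])
    for t in ("feeder","keeper","keeper_knob","keeper_pivot","stop","vial_a","beaker","tape_roll","weigh_bottle","dropper_bottle","spare_vial","stopper"):
        try: print(t,[(round(d["conf"],2),[round(float(v),4) for v in d["point"]]) for d in finder.boxes_of(n,t)][:6])
        except Exception as e: print(t,e)
print(env.observe())
E
```

```text
pics
scene 47.342269376232395 [[0.082, -0.808, 0.583, -0.021], [-0.997, -0.072, 0.04, 0.117], [0.009, -0.584, -0.811, 0.852], [0.0, 0.0, 0.0, 1.0]]
feeder [(0.93, [0.4949, 0.0891, 0.0162]), (0.56, [0.6194, 0.1132, 0.0537]), (0.18, [0.497, 0.272, 0.0495])]
keeper [(0.67, [0.4593, 0.1344, 0.0304])]
keeper_knob [(0.91, [0.461, 0.134, 0.0283]), (0.64, [0.4037, 0.2723, 0.0369])]
keeper_pivot [(0.9, [0.4927, 0.0801, 0.0119])]
stop [(0.97, [0.4942, 0.0837, 0.0193])]
vial_a [(0.75, [0.4954, 0.1964, 0.051]), (0.73, [0.6401, 0.2403, 0.0349]), (0.72, [0.4982, 0.2727, 0.0496]), (0.72, [0.4284, 0.3496, 0.0394]), (0.64, [0.5039, 0.2228, 0.047]), (0.59, [0.594, 0.3442, 0.0397])]
beaker [(0.75, [0.406, 0.2756, 0.0363])]
tape_roll [(0.96, [0.4218, -0.0667, 0.0152]), (0.44, [0.617, 0.1117, 0.0511])]
weigh_bottle [(0.91, [0.3499, 0.3552, 0.0384])]
dropper_bottle [(0.9, [0.6178, 0.1137, 0.0531]), (0.57, [0.4256, -0.0695, 0.0159]), (0.42, [0.406, 0.2759, 0.0347])]
spare_vial [(0.47, [0.5754, 0.2765, 0.0349])]
stopper [(0.53, [0.5847, 0.175, 0.0219]), (0.44, [0.6168, 0.1114, 0.0519])]
top 51.4147745815012
[... 1449 characters left out ...]
18042e-05,
        8.38587145e+01, -1.23362621e+01]), 'qvel': array([-0.00646435,  0.02873932, -0.02911638,  0.00174733, -0.04498429,
       -0.00658638]), 'joint_efforts': array([-3.66984591e-05, -4.48344362e+01, -2.31453699e+01, -1.62784445e-04,
        7.59327413e-04,  1.16924113e-06]), 'position': array([0.17704972, 0.52068866, 0.24529183]), 'tool_rot': array([[-9.46763872e-01,  3.21928824e-01, -4.72831076e-05],
       [ 3.21928827e-01,  9.46763869e-01, -7.79625816e-05],
       [ 1.96675357e-05, -8.90339510e-05, -9.99999996e-01]]), 'ft_force': array([ 0.26503167, -0.0435184 ,  0.33564271]), 'wrist_torque': array([-0.02025448, -0.0080194 , -0.08456057]), 'grip_width': 0.08518663165255054}
```

View images.

View pics/top0.png

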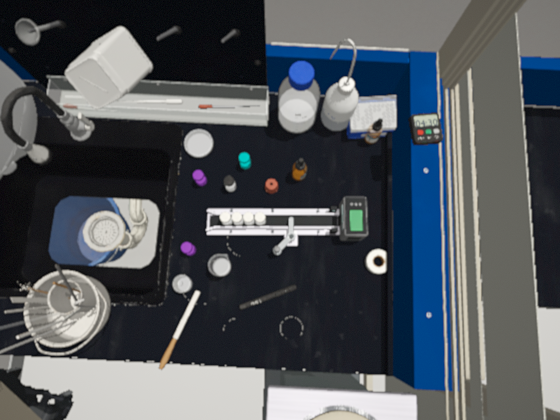

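View pics/scene0.png

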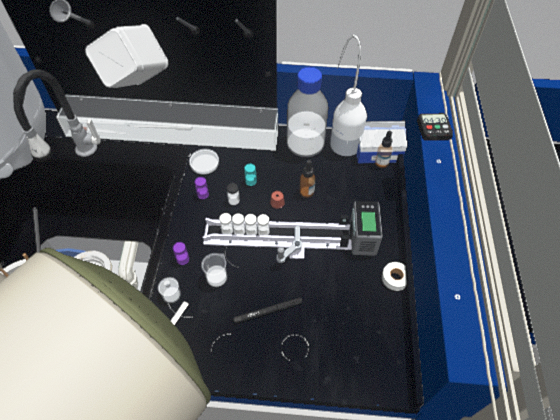

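```bash
cat > h.py <<'E'
import numpy as np, cv2
from rig import env, optics, order, finder
def cloud(n):
    im=optics.get_image(n); d=im["range_z"]; h,w=d.shape
    f=h/2/np.tan(np.radians(im["fov_y"])/2)
    v,u=np.mgrid[:h,:w]
    P=np.stack([(u-im["cx"])/f*d,(v-im["cy"])/f*d,d,np.ones_like(d)],-1)@np.asarray(im["cam_to_world"]).T
    P=P[...,:3]; P[d==0]=np.nan
    return im,P
E
python3 - <<'E'
from h import *
for n in("top","scene"):
    im,P=cloud(n); np.savez(f"/tmp/{n}.npz",P=P,c=im["color"])
    r=(slice(180,290),slice(190,400))
    cv2.imwrite(f"pics/{n}_c.png",cv2.resize(im["color"][r],None,fx=3.8,fy=3.8,interpolation=cv2.INTER_CUBIC))
    hsv=cv2.cvtColor(im["color"],cv2.COLOR_BGR2HSV)
    m=(P[...,2]>.05)&(P[...,2]<.066)&(abs(P[...,0]-.51)<.05)&(P[...,1]>.1)&(P[...,1]<.35)&(hsv[...,2]>170)&(hsv[...,1]<60)
    k,l,s,c=cv2.connectedComponentsWithStats(m.astype(np.uint8))
    for i in range(1,k):
        if s[i,4]>15: q=P[l==i]; print(n,"cap",c[i],s[i,4],q.mean(0).round(4),q.min(0).round(4),q.max(0).round(4))
    q=P[m]; print("all",q.mean(0).round(4), np.polyfit(q[:,1],q[:,0],1),q.min(0),q.max(0))
    # wall tops
    m=(P[...,2]>.0165)&(P[...,2]<.0235)&(abs(P[...,0]-.51)<.06)&(P[...,1]>-.1)&(P[...,1]<.4)&(hsv[...,2]>120)
    q=P[m]
    for a in np.arange(-.02,.32,.03):
        s_=q[(q[:,1]>a)&(q[:,1]<a+.03)]
        h,e=np.histogram(s_[:,0],bins=np.arange(.45,.57,.004)); print(round(a,2),h)
    # reader
    m=(P[...,2]>.07)&(P[...,2]<.09)&(abs(P[...,0]-.51)<.08)&(P[...,1]>-.15)&(P[...,1]<.08); q=P[m]
    if len(q): print("reader",np.percentile(q,[2,50,98],axis=0).round(4), cv2.minAreaRect(q[:,:2].astype(np.float32)))
    m=(P[...,2]>.05)&(P[...,2]<.068)&(abs(P[...,0]-.45)<.04)&(P[...,1]>.09)&(P[...,1]<.2); q=P[m]
    if len(q): print("knob",np.percentile(q,[2,50,98],axis=0).round(4),len(q))
    m=(P[...,2]>.026)&(P[...,2]<.036)&(abs(P[...,0]-.47)<.06)&(P[...,1]>.05)&(P[...,1]<.2); q=P[m]
    if len(q): print("lever",np.percentile(q,[2,50,98],axis=0).round(4),len(q))
E
```

```text
top cap [230.61081081 216.45405405] 185 [0.507  0.2596 0.0569] [0.4958 0.2366 0.0502] [0.5204 0.2832 0.0607]
top cap [253.43181818 216.42045455] 176 [0.5096 0.2097 0.0574] [0.4984 0.1864 0.0501] [0.5223 0.233  0.0616]
all [0.5083 0.2352 0.0571] [-0.048846    0.51977174] [0.49576291 0.18635054 0.05014999] [0.52229668 0.28315443 0.06158173]
-0.02 [0 0 0 0 0 0 0 0 0 0 0 0 0 0 0 0 0 0 0 0 0 0 0 0 0 0 0 0 0]
0.01 [0 0 0 0 0 0 0 0 0 0 1 1 0 7 0 0 0 0 0 0 3 7 0 0 0 0 0 0 0]
0.04 [ 0  0  0  0  0  0  0  0  0  0  0  0 10 13  0  0  0  0  0  0 19  7  0  0
  0  0  0  0  0]
0.07 [ 0  0  0  0  0  0  0  0  0  0  0  0 17  5  0  0  0  0  0  1 15 10  0  0
  0  0  0  0  0]
0.1 [ 0  0  0  0  0  0  0  0  0  0  0  4 16  0  0  0  0  0  0  8 19  0  0  0
  0  0  0  0  0]
0.13 [ 0  0  0  0  0  0  0  0  0  0  0 15 10  0  0  0  0  0  0 10 11  0  0  0
  0  0  0  0  0]
0.16 [ 0  0  0  0  0  0  0  0  0  0  0 24  1  0  1  0  0  0  1 21  4  0  0  0
  0  0  0  0  0]
0.19 [ 0  0  0  0  0  0  0  0  0  0 13 12  3  2  1  0  0  0  4  7  0  0  0  0
  0  0  0  0  0]
0.22 [ 0  0  0  0  0  0  0  0  0  0 21  7  2  0  1  0  0  0
[... 1954 characters left out ...]
  0  0  0  0  0  0  0  0 15 18 18  6  2  0  0  0  0  0  0  0  0  0  0
  0  0  0  0  0]
0.25 [ 0  0  0  0  0  0  0  0  1 21 19 11  2  0  0  0  0  0  0  0  0  0  0  0
  0  0  0  0  0]
0.28 [ 0  0  0  0  0  0  0  0 15 20  1  2  0  0  0  0  6 12  2  0  0  0  0  0
  0  0  0  0  0]
0.31 [0 0 0 0 0 0 1 8 3 1 0 0 0 0 0 0 0 0 9 1 0 0 0 0 0 0 0 0 0]
reader [[ 0.4447 -0.1022  0.0704]
 [ 0.5126 -0.0137  0.0757]
 [ 0.5699  0.0147  0.0877]] ((0.5094093084335327, -0.0423152893781662), (0.1209665983915329, 0.15815883874893188), 89.86824035644531)
knob [[0.4336 0.15   0.0521]
 [0.4382 0.1563 0.0596]
 [0.4473 0.1616 0.0632]] 48
lever [[0.433  0.1187 0.0266]
 [0.4697 0.1331 0.0303]
 [0.5142 0.1964 0.0352]] 273
```

View pics/top_c.png

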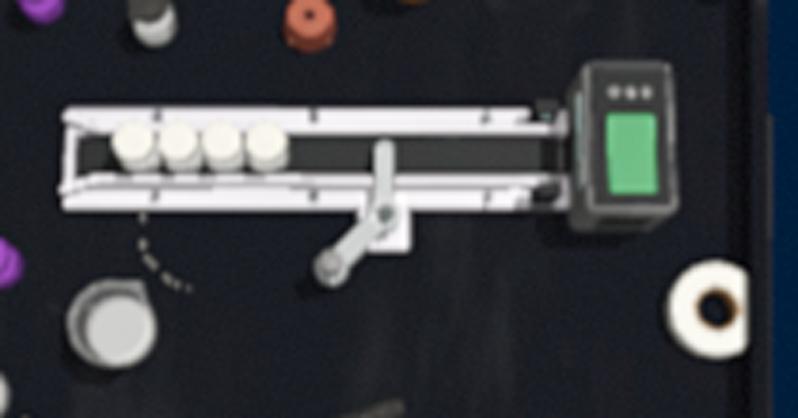

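View pics/scene_c.png

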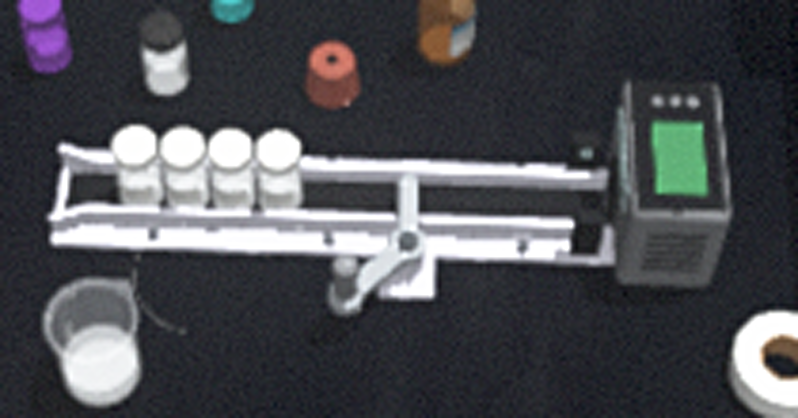

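```bash
python3 - <<'E'
import numpy as np,cv2
for n in("top","scene"):
    D=np.load(f"/tmp/{n}.npz");P=D["P"];hsv=cv2.cvtColor(D["c"],cv2.COLOR_BGR2HSV)
    Z=P[...,2]
    m0=(Z>.0165)&(Z<.0235)&(hsv[...,2]>120)&(P[...,1]>.04)&(P[...,1]<.29)
    for x0 in(.501,.531):
        m=m0&(abs(P[...,0]-(x0-.055*(P[...,1]-.05)))<.008)
        q=P[m]
        for _ in range(3):
            f=np.polyfit(q[:,1],q[:,0],1); q=q[abs(np.polyval(f,q[:,1])-q[:,0])<.004]
        print(n,"wall",f.round(4),len(q),"x at y=.235",np.polyval(f,.235).round(4))
    # arm of keeper, lever pixels x>.482
    m=(Z>.025)&(Z<.037)&(P[...,0]>.485)&(P[...,0]<.52)&(P[...,1]>.09)&(P[...,1]<.16); q=P[m]; print("arm",q.mean(0).round(4),q[:,1].min(),q[:,1].max(),q[:,0].max())
    m=(Z>.03)&(Z<.075)&(abs(P[...,0]-.52)<.02)&(P[...,1]>-.02)&(P[...,1]<.05); q=P[m]; print("boxface",np.percentile(q[:,1],[50,90,98]).round(4))
    m=(Z>.07)&(Z<.09)&(abs(P[...,0]-.52)<.05)&(P[...,1]>-.1)&(P[...,1]<.05)
    k,l,s,c=cv2.connectedComponentsWithStats(m.astype(np.uint8)); i=1+s[1:,4].argmax(); q=P[l==i]; print("box",cv2.minAreaRect(q[:,:2].astype(np.float32)),q[:,1].min(),q[:,1].max())
E
```

```text
top wall [-0.0523  0.505 ] 198 x at y=.235 0.4927
top wall [-0.0469  0.5365] 156 x at y=.235 0.5255
arm [0.5021 0.1275 0.0305] 0.12307269470391582 0.14815844279173604 0.5187150665464257
boxface [0.0152 0.0199 0.037 ]
box ((0.5209593176841736, -0.009658001363277435), (0.08659789711236954, 0.05070904269814491), 3.3069238662719727) -0.03623526649070655 0.01698398521414507
scene wall [-0.0443  0.5014] 275 x at y=.235 0.491
scene wall [-0.0469  0.5336] 150 x at y=.235 0.5226
arm [0.5006 0.1284 0.0303] 0.1234251948439641 0.1332961231400652 0.5161455286732726
boxface [0.0162 0.0323 0.04  ]
box ((0.5165172815322876, -0.008546289056539536), (0.08664325624704361, 0.05078639090061188), 2.9122190475463867) -0.03563178413895968 0.0180839579967967
```

{"op": "play_rows", "data": {
  "commands": [
    {"grip": 1, "rz": 0.17},
    {"grip": 1, "rz": 0.17},
    {"grip": 1, "rz": 0.17},
    {"grip": 1, "rz": 0.17},
    {"grip": 1, "rz": 0.17},
    {"grip": 1, "rz": 0.17},
    {"grip": 1, "rz": 0.11}
  ],
  "squeeze": 20
}}

```text
invalid input at $.commands[0]: expected keys grip, x, y, z, rx, ry, rz
```

{"op": "play_rows", "data": {
  "commands": [
    {"grip": 1, "x": 0, "y": 0, "z": 0, "rx": 0, "ry": 0, "rz": 0.17},
    {"grip": 1, "x": 0, "y": 0, "z": 0, "rx": 0, "ry": 0, "rz": 0.17},
    {"grip": 1, "x": 0, "y": 0, "z": 0, "rx": 0, "ry": 0, "rz": 0.17},
    {"grip": 1, "x": 0, "y": 0, "z": 0, "rx": 0, "ry": 0, "rz": 0.17},
    {"grip": 1, "x": 0, "y": 0, "z": 0, "rx": 0, "ry": 0, "rz": 0.17},
    {"grip": 1, "x": 0, "y": 0, "z": 0, "rx": 0, "ry": 0, "rz": 0.17},
    {"grip": 1, "x": 0, "y": 0, "z": 0, "rx": 0, "ry": 0, "rz": 0.17}
  ],
  "squeeze": 20
}}

```text
time_s: 2.92
position: [0.1771, 0.5207, 0.2453]
tool_rot: [[-0.047, 0.999, 0.0], [0.999, 0.047, 0.0], [0.0, 0.0, -1.0]]
ft_force: [0.3, -0.7, 0.3]
grip_width: 0.0003
```

{"op": "play_rows", "data": {
  "commands": [
    {"grip": 1, "x": -0.03, "y": 0.021, "z": 0.01, "rx": 0, "ry": 0, "rz": 0},
    {"grip": 1, "x": -0.035, "y": 0.025, "z": 0.01, "rx": 0, "ry": 0, "rz": 0},
    {"grip": 1, "x": -0.035, "y": 0.025, "z": 0.01, "rx": 0, "ry": 0, "rz": 0},
    {"grip": 1, "x": -0.035, "y": 0.025, "z": 0.01, "rx": 0, "ry": 0, "rz": 0},
    {"grip": 1, "x": -0.035, "y": 0.025, "z": 0.01, "rx": 0, "ry": 0, "rz": 0},
    {"grip": 1, "x": -0.035, "y": 0.025, "z": 0.01, "rx": 0, "ry": 0, "rz": 0},
    {"grip": 1, "x": -0.035, "y": 0.025, "z": 0.01, "rx": 0, "ry": 0, "rz": 0},
    {"grip": 1, "x": -0.035, "y": 0.025, "z": 0.01, "rx": 0, "ry": 0, "rz": 0},
    {"grip": 1, "x": -0.035, "y": 0.025, "z": 0.01, "rx": 0, "ry": 0, "rz": 0},
    {"grip": 1, "x": -0.034, "y": 0.023, "z": 0.01, "rx": 0, "ry": 0, "rz": 0},
    {"grip": 1, "x": 0, "y": 0, "z": 0, "rx": 0, "ry": 0, "rz": 0}
  ]
}}

```text
time_s: 4.3
position: [0.4402, 0.1883, 0.1447]
tool_rot: [[-0.049, 0.999, -0.001], [0.999, 0.049, -0.0], [-0.0, -0.001, -1.0]]
ft_force: [-0.8, -0.7, 0.3]
grip_width: 0.0001
```

```bash
cat >> h.py <<'E'
O=np.array([.5187,.021]); YA=np.array([-.05,.99875]); XA=np.array([.99875,.05])
def F(p): d=np.asarray(p)[...,:2]-O; return np.stack([d@XA,d@YA,np.asarray(p)[...,2]],-1)
E
python3 - <<'E'
from h import *
s=env.observe(); print(F(s["position"]).round(4), s["ft_force"].round(2))
im,P=cloud("wrist"); cv2.imwrite("pics/w1.png",im["color"]); np.savez("/tmp/wrist.npz",P=P,c=im["color"])
Z=P[...,2];Q=F(P)
def st(name,m): 
    q=Q[m]; print(name,len(q), np.percentile(q,[2,50,98],axis=0).round(4).tolist() if len(q) else "")
st("knob",(Z>.055)&(Z<.066)&(abs(Q[...,0]+.07)<.02)&(abs(Q[...,1]-.139)<.02))
st("arm",(Z>.025)&(Z<.036)&(abs(Q[...,0]+.005)<.013)&(abs(Q[...,1]-.108)<.02))
st("caps",(Z>.053)&(Z<.062)&(abs(Q[...,0])<.02)&(abs(Q[...,1]-.21)<.07))
E
```

```text
[-0.07    0.171   0.1447] [-0.75 -0.7   0.25]
knob 49 [[-0.0748, 0.1417, 0.0554], [-0.0699, 0.1439, 0.0581], [-0.0643, 0.1447, 0.0606]]
arm 283 [[-0.0176, 0.1028, 0.0253], [-0.0064, 0.1083, 0.0301], [0.005, 0.1119, 0.0313]]
caps 3328 [[-0.0106, 0.169, 0.0542], [-0.0002, 0.2215, 0.057], [0.0106, 0.2609, 0.0584]]
```

View pics/w1.png

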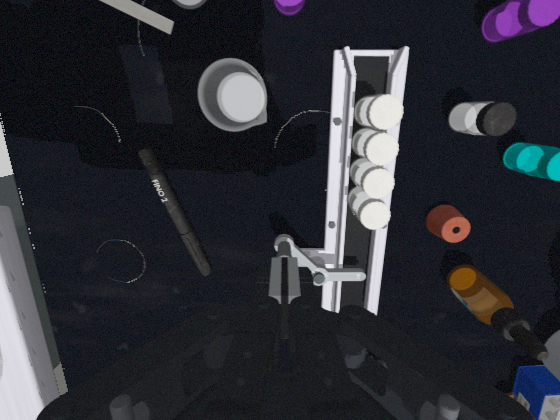

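{"op": "play_rows", "data": {
  "commands": [
    {"grip": 1, "x": 0, "y": -0.003, "z": 0.03, "rx": 0, "ry": 0, "rz": 0},
    {"grip": 1, "x": 0, "y": 0, "z": 0.035, "rx": 0, "ry": 0, "rz": 0},
    {"grip": 1, "x": 0, "y": 0, "z": 0.028, "rx": 0, "ry": 0, "rz": 0},
    {"grip": 1, "x": 0, "y": 0, "z": 0, "rx": 0, "ry": 0, "rz": 0},
    {"grip": 1, "x": -0.01, "y": 0, "z": 0, "rx": 0, "ry": 0, "rz": 0},
    {"grip": 1, "x": -0.008, "y": -0.003, "z": 0, "rx": 0, "ry": 0, "rz": 0},
    {"grip": 1, "x": -0.008, "y": -0.002, "z": 0, "rx": 0, "ry": 0, "rz": 0},
    {"grip": 1, "x": -0.008, "y": -0.002, "z": 0, "rx": 0, "ry": 0, "rz": 0}
  ]
}}

```text
time_s: 5.35
position: [0.4293, 0.1555, 0.0527]
tool_rot: [[-0.052, 0.999, -0.002], [0.999, 0.052, 0.001], [0.001, -0.002, -1.0]]
ft_force: [-2.9, 3.0, -1.1]
grip_width: 0.0
```

```bash
python3 - <<'E'
from h import *
s=env.observe(); print(F(s["position"]).round(4), s["ft_force"].round(2))
im,P=cloud("scene"); cv2.imwrite("pics/s2.png",cv2.resize(im["color"][180:320,190:400],None,fx=3.8,fy=3.8,interpolation=cv2.INTER_CUBIC))
E
```

```text
[-0.0826  0.1388  0.0527] [-2.94  3.01 -1.12]
```

View pics/s2.png

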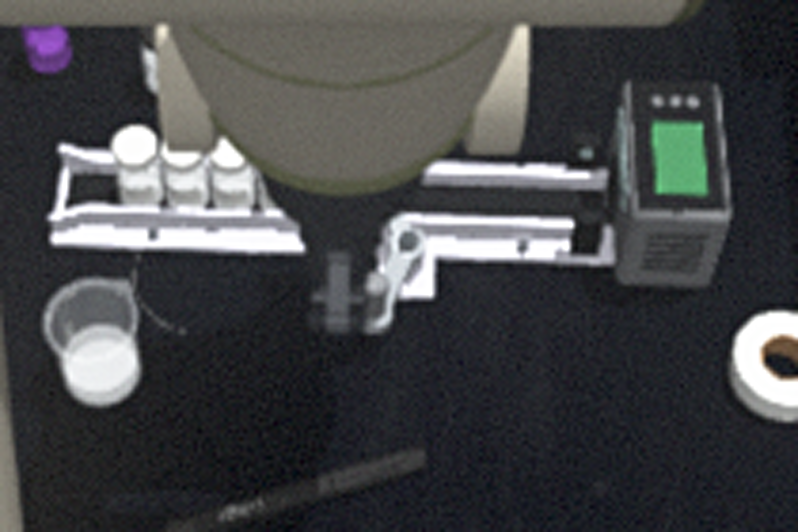

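{"op": "play_rows", "data": {
  "commands": [
    {"grip": 1, "x": -0.008, "y": 0, "z": 0, "rx": 0, "ry": 0, "rz": 0},
    {"grip": 1, "x": -0.008, "y": 0, "z": 0, "rx": 0, "ry": 0, "rz": 0},
    {"grip": 1, "x": -0.008, "y": 0.001, "z": 0, "rx": 0, "ry": 0, "rz": 0},
    {"grip": 1, "x": -0.008, "y": 0.003, "z": 0, "rx": 0, "ry": 0, "rz": 0},
    {"grip": 1, "x": -0.007, "y": 0.004, "z": 0, "rx": 0, "ry": 0, "rz": 0},
    {"grip": 1, "x": -0.004, "y": 0.002, "z": 0, "rx": 0, "ry": 0, "rz": 0},
    {"grip": 1, "x": 0, "y": 0, "z": 0, "rx": 0, "ry": 0, "rz": 0}
  ]
}}

```text
time_s: 6.28
position: [0.4435, 0.1128, 0.0523]
tool_rot: [[-0.053, 0.999, 0.001], [0.999, 0.053, -0.0], [-0.0, 0.001, -1.0]]
ft_force: [-0.0, -0.3, -0.1]
grip_width: -0.0003
```

```bash
python3 - <<'E'
from h import *
s=env.observe(); print(F(s["position"]).round(4), s["ft_force"].round(2))
im,P=cloud("scene"); cv2.imwrite("pics/s3.png",cv2.resize(im["color"][180:320,190:400],None,fx=3.8,fy=3.8,interpolation=cv2.INTER_CUBIC))
E
```

```text
[-0.0705  0.0955  0.0523] [-0.04 -0.32 -0.12]
```

View pics/s3.png

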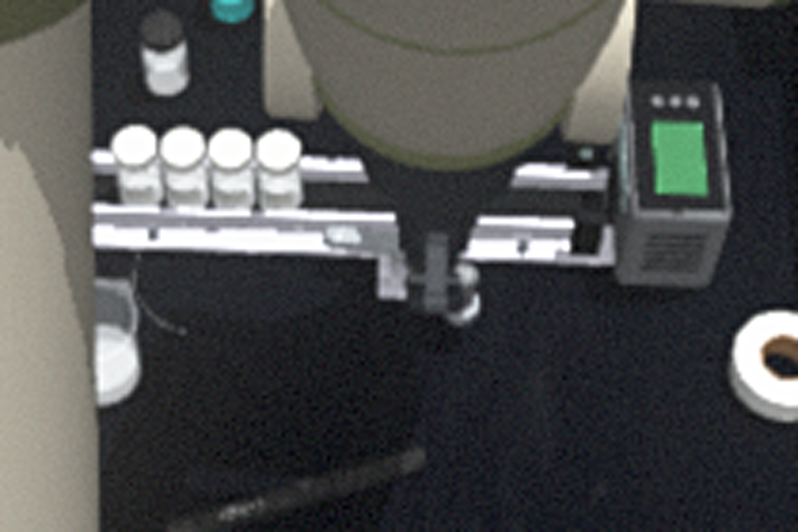

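{"op": "play_rows", "data": {
  "commands": [
    {"grip": 1, "x": -0.003, "y": 0, "z": 0, "rx": 0, "ry": 0, "rz": 0},
    {"grip": 1, "x": -0.002, "y": 0, "z": 0, "rx": 0, "ry": 0, "rz": 0},
    {"grip": 1, "x": 0, "y": 0, "z": 0, "rx": 0, "ry": 0, "rz": 0}
  ]
}}

```text
time_s: 6.7
position: [0.4441, 0.1085, 0.0525]
tool_rot: [[-0.053, 0.999, 0.002], [0.999, 0.053, 0.001], [0.0, 0.002, -1.0]]
ft_force: [2.5, 2.9, -0.5]
grip_width: 0.0004
```

{"op": "play_rows", "data": {
  "commands": [
    {"grip": 1, "x": 0.008, "y": 0, "z": 0, "rx": 0, "ry": 0, "rz": 0},
    {"grip": 1, "x": 0.01, "y": 0, "z": -0.04, "rx": 0, "ry": 0, "rz": 0},
    {"grip": 1, "x": 0.02, "y": 0, "z": -0.04, "rx": 0, "ry": 0, "rz": 0},
    {"grip": 1, "x": 0.04, "y": 0.016, "z": -0.01, "rx": 0, "ry": 0, "rz": 0},
    {"grip": 1, "x": 0.04, "y": 0.018, "z": 0, "rx": 0, "ry": 0, "rz": 0},
    {"grip": 1, "x": 0.04, "y": 0.018, "z": 0, "rx": 0, "ry": 0, "rz": 0},
    {"grip": 1, "x": 0.04, "y": 0.018, "z": 0, "rx": 0, "ry": 0, "rz": 0},
    {"grip": 1, "x": 0, "y": 0, "z": 0, "rx": 0, "ry": 0, "rz": 0}
  ]
}}

```text
time_s: 7.7
position: [0.5025, 0.312, 0.1416]
tool_rot: [[-0.056, 0.998, -0.0], [0.998, 0.056, -0.0], [-0.0, -0.0, -1.0]]
ft_force: [0.3, -0.3, -0.5]
grip_width: -0.0001
```

```bash
python3 - <<'E'
from h import *
s=env.observe(); print(F(s["position"]).round(4), s["ft_force"].round(2))
for n in("scene","wrist"):
  im,P=cloud(n); cv2.imwrite(f"pics/{n}4.png",im["color"])
  Z=P[...,2];Q=F(P)
  def st(name,m): 
    q=Q[m]; print(n,name,len(q), np.percentile(q,[2,50,98],axis=0).round(4).tolist() if len(q) else "")
  st("knob",(Z>.052)&(Z<.066)&(abs(Q[...,0]+.07)<.02)&(abs(Q[...,1]-.075)<.02))
  m=(Z>.026)&(Z<.036)&(Q[...,0]<-.024)&(Q[...,0]>-.055)&(Q[...,1]>.115)&(Q[...,1]<.16)
  st("arm",m)
  q=Q[m]
  if len(q)>20: print("armfit",np.polyfit(q[:,1],q[:,0],1))
  st("caps",(Z>.053)&(Z<.062)&(abs(Q[...,0])<.02)&(abs(Q[...,1]-.21)<.07))
E
```

```text
[-0.0017  0.2914  0.1416] [ 0.25 -0.3  -0.47]
scene knob 44 [[-0.0781, 0.0698, 0.0526], [-0.073, 0.0756, 0.0596], [-0.0648, 0.0813, 0.063]]
scene arm 90 [[-0.045, 0.1157, 0.0266], [-0.0407, 0.1327, 0.0301], [-0.0355, 0.1497, 0.0331]]
armfit [ 0.02297742 -0.04364923]
scene caps 396 [[-0.0128, 0.1691, 0.0534], [-0.0022, 0.2174, 0.0572], [0.009, 0.2613, 0.0604]]
wrist knob 0 
wrist arm 0 
wrist caps 202 [[-0.0051, 0.166, 0.0534], [-0.0003, 0.1783, 0.0571], [0.0111, 0.2637, 0.0583]]
```

View pics/wrist4.png

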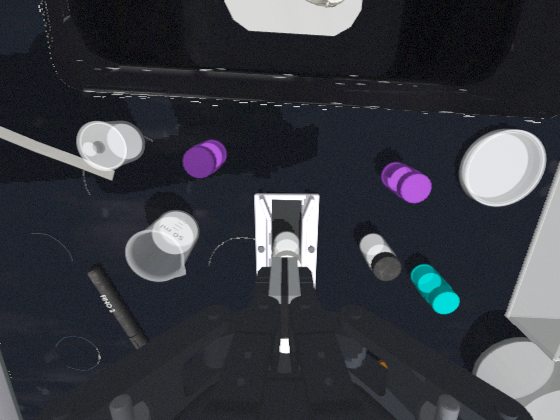

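{"op": "play_rows", "data": {
  "commands": [
    {"grip": 1, "x": 0.002, "y": 0.002, "z": 0.03, "rx": 0, "ry": 0, "rz": 0},
    {"grip": 1, "x": 0, "y": 0, "z": 0.04, "rx": 0, "ry": 0, "rz": 0},
    {"grip": 1, "x": 0, "y": 0, "z": 0.028, "rx": 0, "ry": 0, "rz": 0.003},
    {"grip": 1, "x": 0, "y": 0, "z": 0, "rx": 0, "ry": 0, "rz": 0.003},
    {"grip": 1, "x": -0.005, "y": 0, "z": 0, "rx": 0, "ry": 0, "rz": 0},
    {"grip": 1, "x": -0.003, "y": 0, "z": 0, "rx": 0, "ry": 0, "rz": 0},
    {"grip": 1, "x": -0.003, "y": 0, "z": 0, "rx": 0, "ry": 0, "rz": 0},
    {"grip": 1, "x": -0.003, "y": 0, "z": 0, "rx": 0, "ry": 0, "rz": 0},
    {"grip": 1, "x": -0.003, "y": 0, "z": 0, "rx": 0, "ry": 0, "rz": 0},
    {"grip": 1, "x": -0.003, "y": 0, "z": 0, "rx": 0, "ry": 0, "rz": 0},
    {"grip": 1, "x": -0.004, "y": 0, "z": 0, "rx": 0, "ry": 0, "rz": 0}
  ]
}}

```text
time_s: 9.18
position: [0.5057, 0.2876, 0.0443]
tool_rot: [[-0.047, 0.999, 0.0], [0.999, 0.047, 0.0], [0.0, 0.0, -1.0]]
ft_force: [-1.0, -0.1, 0.6]
grip_width: -0.0002
```

```bash
python3 - <<'E'
from h import *
s=env.observe(); print(F(s["position"]).round(4), s["ft_force"].round(2))
im,P=cloud("scene"); cv2.imwrite("pics/s5.png",cv2.resize(im["color"][180:320,190:400],None,fx=3.8,fy=3.8,interpolation=cv2.INTER_CUBIC))
E
```

```text
[0.0004 0.267  0.0443] [-1.02 -0.09  0.58]
```

View pics/s5.png

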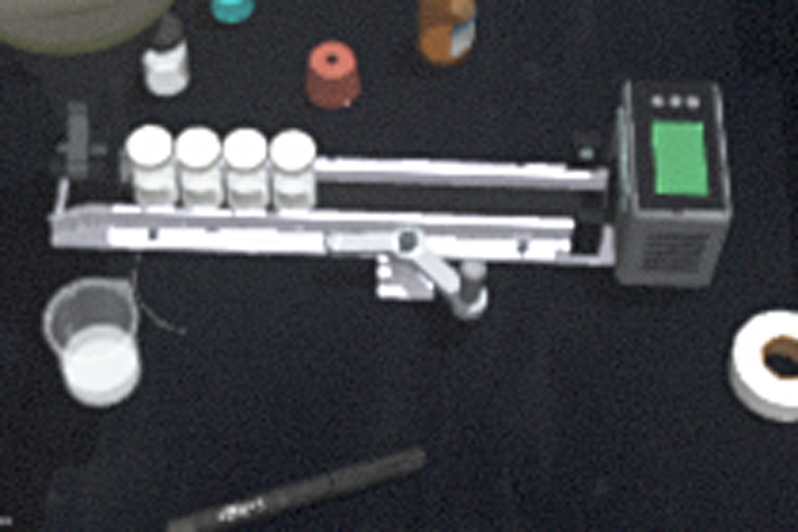

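{"op": "play_rows", "data": {
  "commands": [
    {"grip": 1, "x": -0.005, "y": 0, "z": 0, "rx": 0, "ry": 0, "rz": 0},
    {"grip": 1, "x": -0.006, "y": 0, "z": 0, "rx": 0, "ry": 0, "rz": 0},
    {"grip": 1, "x": -0.006, "y": 0, "z": 0, "rx": 0, "ry": 0, "rz": 0},
    {"grip": 1, "x": -0.006, "y": 0, "z": 0, "rx": 0, "ry": 0, "rz": 0},
    {"grip": 1, "x": -0.006, "y": 0, "z": 0, "rx": 0, "ry": 0, "rz": 0},
    {"grip": 1, "x": -0.006, "y": 0, "z": 0, "rx": 0, "ry": 0, "rz": 0},
    {"grip": 1, "x": -0.006, "y": 0, "z": 0, "rx": 0, "ry": 0, "rz": 0},
    {"grip": 1, "x": -0.006, "y": 0, "z": 0, "rx": 0, "ry": 0, "rz": 0},
    {"grip": 1, "x": -0.006, "y": 0, "z": 0, "rx": 0, "ry": 0, "rz": 0},
    {"grip": 1, "x": -0.006, "y": 0, "z": 0, "rx": 0, "ry": 0, "rz": 0},
    {"grip": 1, "x": -0.005, "y": 0, "z": 0, "rx": 0, "ry": 0, "rz": 0},
    {"grip": 1, "x": -0.004, "y": 0, "z": 0, "rx": 0, "ry": 0, "rz": 0}
  ]
}}

```text
time_s: 10.72
position: [0.5089, 0.2195, 0.0443]
tool_rot: [[-0.047, 0.999, -0.0], [0.999, 0.047, 0.0], [0.0, -0.0, -1.0]]
ft_force: [-0.8, 0.2, -0.2]
grip_width: -0.0003
```

```bash
python3 - <<'E'
from h import *
s=env.observe(); print(F(s["position"]).round(4), s["ft_force"].round(2))
im,P=cloud("scene"); cv2.imwrite("pics/s6.png",cv2.resize(im["color"][180:320,190:400],None,fx=3.8,fy=3.8,interpolation=cv2.INTER_CUBIC))
E
```

```text
[0.0002 0.1988 0.0443] [-0.76  0.16 -0.25]
```

View pics/s6.png

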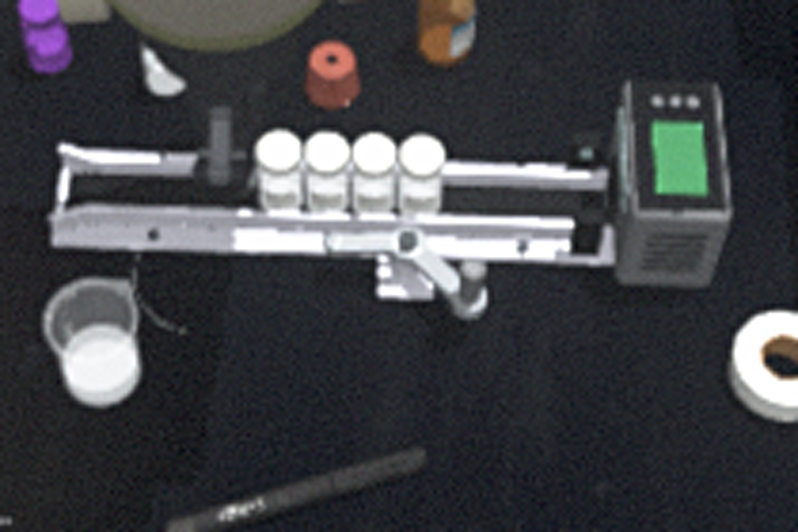

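{"op": "play_rows", "data": {
  "commands": [
    {"grip": 1, "x": -0.005, "y": 0, "z": 0, "rx": 0, "ry": 0, "rz": 0},
    {"grip": 1, "x": -0.007, "y": 0, "z": 0, "rx": 0, "ry": 0, "rz": 0},
    {"grip": 1, "x": -0.007, "y": 0, "z": 0, "rx": 0, "ry": 0, "rz": 0},
    {"grip": 1, "x": -0.007, "y": 0, "z": 0, "rx": 0, "ry": 0, "rz": 0},
    {"grip": 1, "x": -0.007, "y": 0, "z": 0, "rx": 0, "ry": 0, "rz": 0},
    {"grip": 1, "x": -0.007, "y": 0, "z": 0, "rx": 0, "ry": 0, "rz": 0},
    {"grip": 1, "x": -0.007, "y": 0, "z": 0, "rx": 0, "ry": 0, "rz": 0},
    {"grip": 1, "x": -0.007, "y": 0, "z": 0, "rx": 0, "ry": 0, "rz": 0},
    {"grip": 1, "x": -0.007, "y": 0, "z": 0, "rx": 0, "ry": 0, "rz": 0},
    {"grip": 1, "x": -0.006, "y": 0, "z": 0, "rx": 0, "ry": 0, "rz": 0},
    {"grip": 1, "x": -0.005, "y": 0, "z": 0, "rx": 0, "ry": 0, "rz": 0},
    {"grip": 1, "x": -0.003, "y": 0, "z": 0, "rx": 0, "ry": 0, "rz": 0}
  ]
}}

```text
time_s: 12.28
position: [0.5125, 0.1446, 0.0443]
tool_rot: [[-0.047, 0.999, -0.0], [0.999, 0.047, 0.0], [0.0, -0.0, -1.0]]
ft_force: [-0.8, 0.3, 0.4]
grip_width: 0.0001
```

```bash
cat > look.py <<'E'
import sys
from h import *
s=env.observe(); print(F(s["position"]).round(4), s["ft_force"].round(2))
im,P=cloud("scene"); cv2.imwrite(f"pics/{sys.argv[1]}.png",cv2.resize(im["color"][180:320,190:400],None,fx=3.8,fy=3.8,interpolation=cv2.INTER_CUBIC))
Q=F(P);Z=P[...,2]
m=(Z>.053)&(Z<.063)&(abs(Q[...,0]+.002)<.016)&(Q[...,1]>-.003)&(Q[...,1]<.29)&(im["color"].min(-1)>150)
q=Q[m]; print(np.percentile(q,[1,50,99],axis=0).round(4).tolist())
E
python3 look.py s7
```

```text
[-1.000e-04  1.238e-01  4.430e-02] [-0.81  0.31  0.44]
[[-0.013, 0.0174, 0.0533], [-0.0032, 0.0642, 0.0572], [0.0091, 0.1095, 0.0607]]
```

View pics/s7.png

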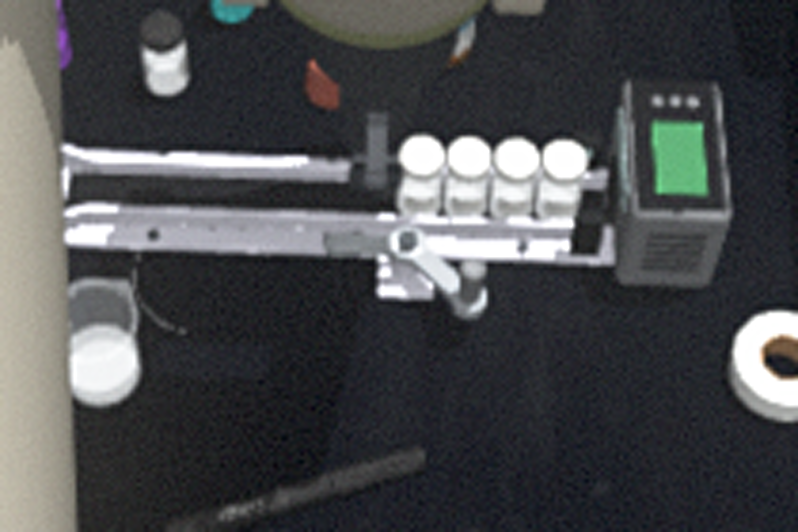

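{"op": "play_rows", "data": {
  "commands": [
    {"grip": 1, "x": -0.003, "y": 0, "z": 0, "rx": 0, "ry": 0, "rz": 0},
    {"grip": 1, "x": -0.003, "y": 0, "z": 0, "rx": 0, "ry": 0, "rz": 0},
    {"grip": 1, "x": -0.003, "y": 0, "z": 0, "rx": 0, "ry": 0, "rz": 0},
    {"grip": 1, "x": -0.002, "y": 0, "z": 0, "rx": 0, "ry": 0, "rz": 0},
    {"grip": 1, "x": -0.001, "y": 0, "z": 0, "rx": 0, "ry": 0, "rz": 0},
    {"grip": 1, "x": -0.001, "y": 0, "z": 0, "rx": 0, "ry": 0, "rz": 0}
  ]
}}

```text
time_s: 13.08
position: [0.513, 0.1319, 0.0443]
tool_rot: [[-0.047, 0.999, -0.0], [0.999, 0.047, -0.0], [-0.0, -0.0, -1.0]]
ft_force: [-0.3, 0.2, 0.4]
grip_width: -0.0002
```

```bash
python3 look.py s8
```

```text
[-1.000e-04  1.111e-01  4.430e-02] [-0.33  0.25  0.44]
[[-0.0137, 0.0046, 0.0536], [-0.0027, 0.0493, 0.0572], [0.0091, 0.0972, 0.0604]]
```

{"op": "play_rows", "data": {
  "commands": [
    {"grip": 1, "x": -0.001, "y": 0, "z": 0, "rx": 0, "ry": 0, "rz": 0},
    {"grip": 1, "x": -0.001, "y": 0, "z": 0, "rx": 0, "ry": 0, "rz": 0}
  ]
}}

```text
time_s: 13.38
position: [0.5132, 0.1303, 0.0444]
tool_rot: [[-0.047, 0.999, 0.0], [0.999, 0.047, 0.001], [0.001, 0.0, -1.0]]
ft_force: [-1.0, 5.9, 1.1]
grip_width: -0.0001
```

{"op": "play_rows", "data": {
  "commands": [
    {"grip": 1, "x": 0, "y": 0, "z": 0, "rx": 0, "ry": 0, "rz": 0},
    {"grip": 1, "x": 0, "y": 0, "z": 0, "rx": 0, "ry": 0, "rz": 0},
    {"grip": 1, "x": 0, "y": 0, "z": 0, "rx": 0, "ry": 0, "rz": 0}
  ]
}}

```text
time_s: 13.75
position: [0.5131, 0.1303, 0.0444]
tool_rot: [[-0.047, 0.999, 0.0], [0.999, 0.047, 0.001], [0.001, 0.0, -1.0]]
ft_force: [-0.3, 4.5, 0.4]
grip_width: 0.0003
```

```bash
python3 look.py s9
```

```text
[-1.000e-04  1.094e-01  4.440e-02] [-0.27  4.53  0.35]
[[-0.0136, 0.0033, 0.0535], [-0.0027, 0.0473, 0.0573], [0.0091, 0.0952, 0.0606]]
```

View pics/s9.png

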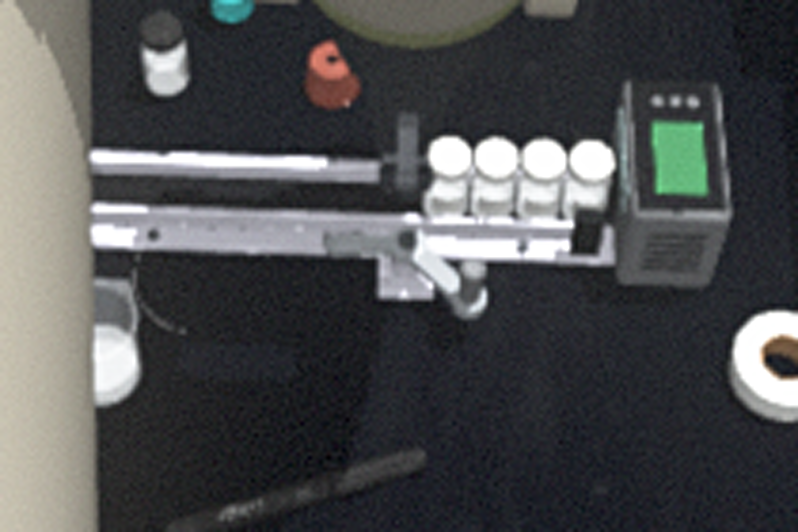

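{"op": "play_rows", "data": {
  "commands": [
    {"grip": 1, "x": 0.003, "y": 0, "z": 0, "rx": 0, "ry": 0, "rz": 0},
    {"grip": 1, "x": 0.012, "y": 0, "z": 0, "rx": 0, "ry": 0, "rz": 0},
    {"grip": 1, "x": 0.005, "y": 0, "z": -0.035, "rx": 0, "ry": 0, "rz": 0},
    {"grip": 1, "x": 0, "y": 0, "z": -0.04, "rx": 0, "ry": 0, "rz": 0},
    {"grip": 1, "x": 0, "y": -0.025, "z": -0.03, "rx": 0, "ry": 0, "rz": 0},
    {"grip": 1, "x": -0.025, "y": -0.025, "z": 0, "rx": 0, "ry": 0, "rz": 0},
    {"grip": 1, "x": -0.03, "y": -0.025, "z": 0, "rx": 0, "ry": 0, "rz": 0},
    {"grip": 1, "x": -0.03, "y": 0, "z": 0, "rx": 0, "ry": 0, "rz": 0},
    {"grip": 1, "x": 0, "y": 0, "z": 0, "rx": 0, "ry": 0, "rz": 0}
  ]
}}

```text
time_s: 14.92
position: [0.4414, 0.0606, 0.1495]
tool_rot: [[-0.045, 0.999, 0.0], [0.999, 0.045, -0.0], [-0.0, 0.0, -1.0]]
ft_force: [-0.0, 0.3, 0.6]
grip_width: 0.0003
```

```bash
python3 look.py s10; python3 - <<'E'
from h import *
im,P=cloud("wrist"); cv2.imwrite("pics/w10.png",im["color"])
E
```

```text
[-0.0752  0.0434  0.1495] [-0.01  0.33  0.65]Traceback (most recent call last):
  File "look.py", line 7, in <module>
    q=Q[m]; print(np.percentile(q,[1,50,99],axis=0).round(4).tolist())
                  ~~~~~~~~~~~~~^^^^^^^^^^^^^^^^^^^^
    return _quantile_unchecked(
        a, q, axis, out, overwrite_input, method, keepdims, weights)
    return _ureduce(a,
                    func=_quantile_ureduce_func,
    ...<5 lines>...
                    overwrite_input=overwrite_input,
                    method=method)
    r = func(a, **kwargs)
    result = _quantile(arr,
                       quantiles=q,
    ...<2 lines>...
                       out=out,
                       weights=wgt)
    slices_having_nans = np.isnan(arr[-1, ...])
                                  ~~~^^^^^^^^^
IndexError: index -1 is out of bounds for axis 0 with size 0
```

View pics/s10.png

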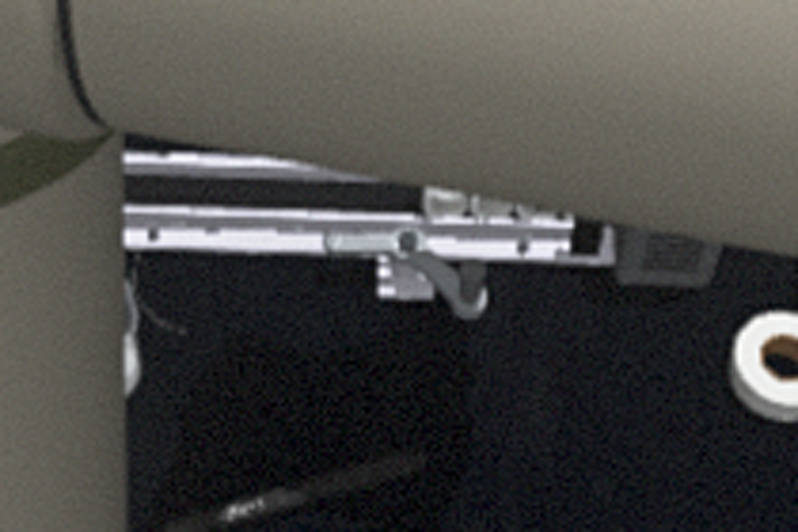

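View pics/w10.png

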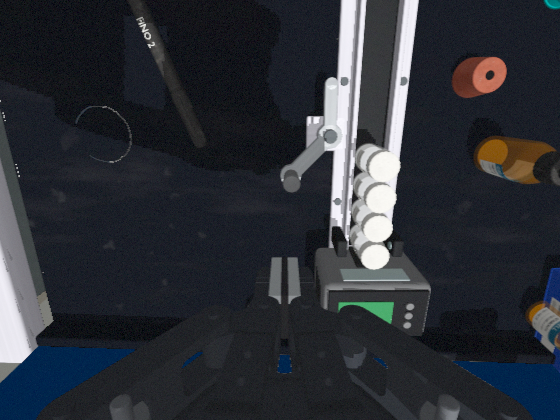

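{"op": "play_rows", "data": {
  "commands": [
    {"grip": 1, "x": 0, "y": 0.002, "z": 0.03, "rx": 0, "ry": 0, "rz": 0},
    {"grip": 1, "x": 0, "y": 0, "z": 0.04, "rx": 0, "ry": 0, "rz": 0},
    {"grip": 1, "x": 0, "y": 0, "z": 0.023, "rx": 0, "ry": 0, "rz": 0},
    {"grip": 1, "x": 0, "y": 0, "z": 0, "rx": 0, "ry": 0, "rz": 0},
    {"grip": 1, "x": 0.01, "y": 0, "z": 0, "rx": 0, "ry": 0, "rz": 0},
    {"grip": 1, "x": 0.008, "y": -0.003, "z": 0, "rx": 0, "ry": 0, "rz": 0},
    {"grip": 1, "x": 0.008, "y": -0.002, "z": 0, "rx": 0, "ry": 0, "rz": 0},
    {"grip": 1, "x": 0.008, "y": -0.002, "z": 0, "rx": 0, "ry": 0, "rz": 0},
    {"grip": 1, "x": 0.008, "y": -0.001, "z": 0, "rx": 0, "ry": 0, "rz": 0}
  ]
}}

```text
time_s: 16.15
position: [0.4332, 0.1039, 0.057]
tool_rot: [[-0.047, 0.999, 0.001], [0.999, 0.047, -0.0], [-0.0, 0.001, -1.0]]
ft_force: [-1.0, -1.9, 0.5]
grip_width: 0.0001
```

```bash
sed -i 's/^q=Q\[m\]; print/q=Q[m]\nif len(q): print/' look.py; python3 look.py s11
```

```text
[-0.0812  0.0871  0.057 ] [-0.99 -1.92  0.52]
[[-0.0133, 0.0031, 0.0531], [-0.0069, 0.0193, 0.057], [0.0069, 0.0376, 0.0614]]
```

View pics/s11.png

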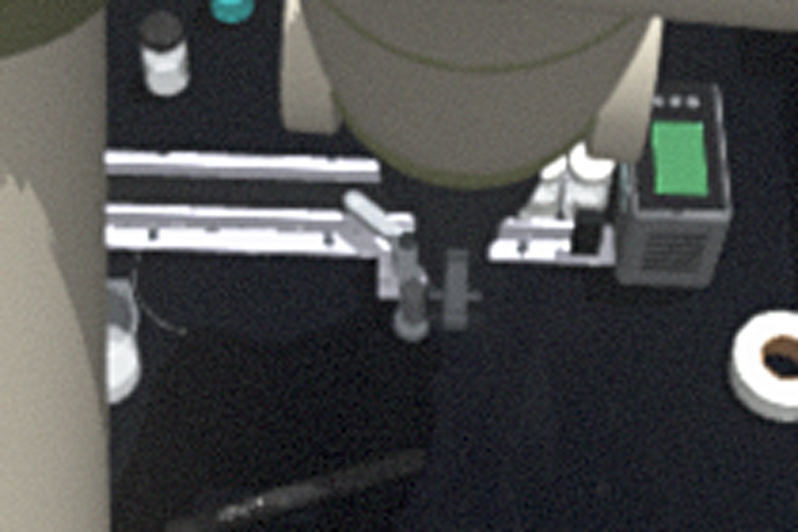

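{"op": "play_rows", "data": {
  "commands": [
    {"grip": 1, "x": 0.007, "y": 0.001, "z": 0, "rx": 0, "ry": 0, "rz": 0},
    {"grip": 1, "x": 0.007, "y": 0.001, "z": 0, "rx": 0, "ry": 0, "rz": 0},
    {"grip": 1, "x": 0.007, "y": 0.002, "z": 0, "rx": 0, "ry": 0, "rz": 0},
    {"grip": 1, "x": 0.005, "y": 0.003, "z": 0, "rx": 0, "ry": 0, "rz": 0},
    {"grip": 1, "x": 0.004, "y": 0.001, "z": 0, "rx": 0, "ry": 0, "rz": 0},
    {"grip": 1, "x": 0.002, "y": 0, "z": 0, "rx": 0, "ry": 0, "rz": 0},
    {"grip": 1, "x": 0, "y": 0, "z": 0, "rx": 0, "ry": 0, "rz": 0}
  ]
}}

```text
time_s: 17.08
position: [0.44, 0.1356, 0.0564]
tool_rot: [[-0.047, 0.999, 0.001], [0.999, 0.047, 0.0], [0.0, 0.001, -1.0]]
ft_force: [0.5, -0.8, -0.2]
grip_width: 0.0001
```

```bash
python3 look.py s12
```

```text
[-0.0728  0.1184  0.0564] [ 0.54 -0.82 -0.21]
[[-0.0134, 0.0034, 0.0537], [-0.0026, 0.0374, 0.0572], [0.0097, 0.0732, 0.0605]]
```

View pics/s12.png

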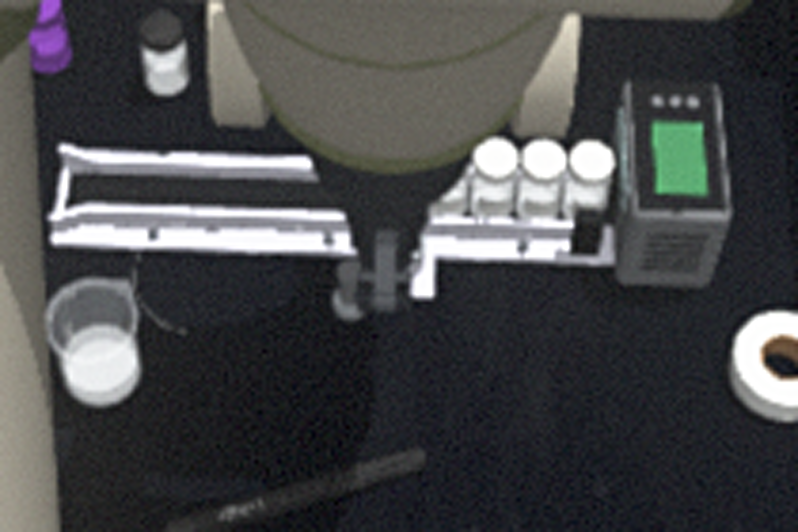

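{"op": "play_rows", "data": {
  "commands": [
    {"grip": 1, "x": 0.002, "y": 0, "z": 0, "rx": 0, "ry": 0, "rz": 0},
    {"grip": 1, "x": 0.0015, "y": 0, "z": 0, "rx": 0, "ry": 0, "rz": 0},
    {"grip": 1, "x": 0.001, "y": 0, "z": 0, "rx": 0, "ry": 0, "rz": 0}
  ]
}}

```text
time_s: 17.5
position: [0.4408, 0.139, 0.0566]
tool_rot: [[-0.047, 0.999, 0.003], [0.999, 0.047, -0.002], [-0.002, 0.003, -1.0]]
ft_force: [5.4, -14.5, -1.6]
grip_width: 0.0003
```

{"op": "play_rows", "data": {
  "commands": [
    {"grip": 1, "x": 0, "y": 0, "z": 0, "rx": 0, "ry": 0, "rz": 0},
    {"grip": 1, "x": -0.004, "y": 0, "z": 0, "rx": 0, "ry": 0, "rz": 0},
    {"grip": 1, "x": -0.006, "y": -0.004, "z": -0.02, "rx": 0, "ry": 0, "rz": 0},
    {"grip": 1, "x": 0, "y": -0.02, "z": -0.04, "rx": 0, "ry": 0, "rz": 0},
    {"grip": 1, "x": 0, "y": -0.04, "z": -0.03, "rx": 0, "ry": 0, "rz": 0},
    {"grip": 1, "x": 0.03, "y": -0.04, "z": 0, "rx": 0, "ry": 0, "rz": 0},
    {"grip": 1, "x": 0.05, "y": -0.02, "z": 0, "rx": 0, "ry": 0, "rz": 0},
    {"grip": 1, "x": 0.05, "y": 0, "z": 0, "rx": 0, "ry": 0, "rz": 0},
    {"grip": 1, "x": 0.05, "y": 0, "z": 0, "rx": 0, "ry": 0, "rz": 0},
    {"grip": 1, "x": 0, "y": 0, "z": 0, "rx": 0, "ry": 0, "rz": 0}
  ]
}}

```text
time_s: 18.75
position: [0.3066, 0.3062, 0.146]
tool_rot: [[-0.051, 0.999, -0.001], [0.999, 0.051, 0.0], [0.0, -0.001, -1.0]]
ft_force: [-0.6, -0.1, 0.5]
grip_width: 0.0002
```

```bash
python3 look.py s13; python3 - <<'E'
from h import *
for n in("scene","top"):
  im,P=cloud(n); Z=P[...,2];Q=F(P)
  if n=="top": cv2.imwrite("pics/t13.png",cv2.resize(im["color"][130:300,160:400],None,fx=3.3,fy=3.3,interpolation=cv2.INTER_CUBIC))
  m=(Z>.026)&(Z<.036)&(abs(Q[...,0]+.012)<.017)&(abs(Q[...,1]-.108)<.02); q=Q[m]
  print(n,len(q)); 
  if len(q)>10: print(q.mean(0).round(4),np.polyfit(q[:,0],q[:,1],1))
E
```

```text
[-0.1976  0.2954  0.146 ] [-0.65 -0.12  0.51]
[[-0.012, 0.0032, 0.0544], [-0.0012, 0.019, 0.0574], [0.0095, 0.0405, 0.0609]]
scene 0
top 65
[-0.0116  0.1052  0.0308] [-0.06169725  0.10449468]
```

View pics/s13.png

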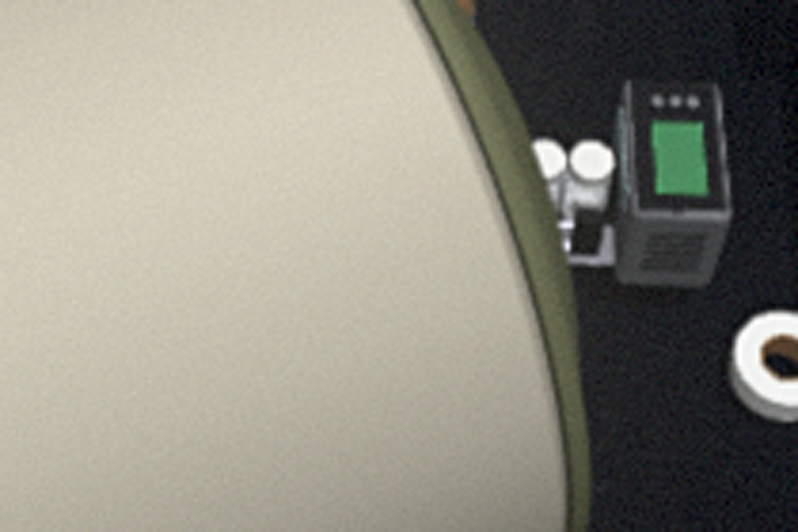

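View pics/t13.png

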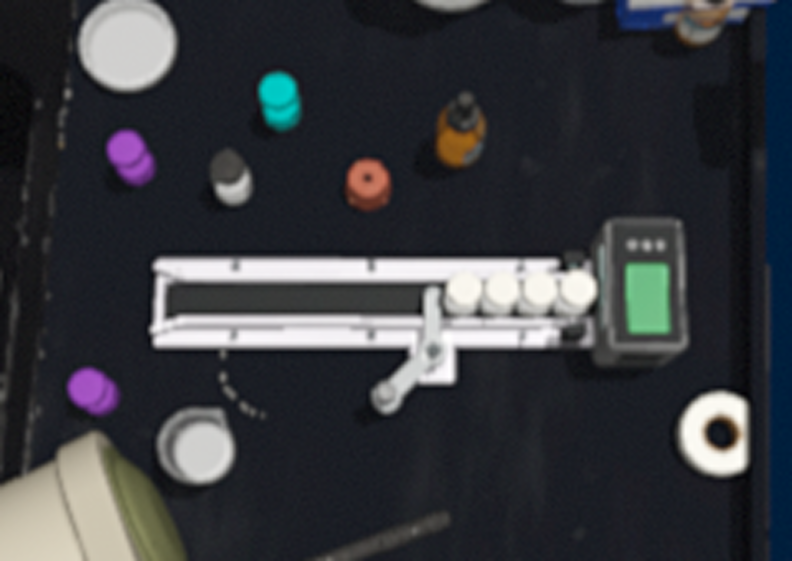

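```bash
python3 - <<'E'
from h import *
im,P=cloud("top"); D=np.load("/tmp/top.npz")
for c,PP in((D["c"],D["P"]),(im["color"],P)):
  Q=F(PP);Z=PP[...,2]
  m=(Z>.026)&(Z<.036)&(abs(Q[...,0]+.012)<.017)&(abs(Q[...,1]-.108)<.02);q=Q[m]
  print("arm",len(q),q.mean(0).round(4),np.polyfit(q[:,0],q[:,1],1).round(4))
  m=(Z>.05)&(Z<.068)&(abs(Q[...,0]+.07)<.03)&(abs(Q[...,1]-.135)<.03);q=Q[m]; print("knob",len(q),q.mean(0).round(4))
  m=(Z>.05)&(Z<.065)&(abs(Q[...,0])<.016)&(Q[...,1]>-.002)&(Q[...,1]<.3)&(c.min(-1)>150);q=Q[m]; print("caps",np.percentile(q,[1,50,99],axis=0).round(4).tolist())
# pixel shift of the knob patch old -> new
a=cv2.cvtColor(D["c"],cv2.COLOR_BGR2GRAY);b=cv2.cvtColor(im["color"],cv2.COLOR_BGR2GRAY)
for nm,(r0,r1,c0,c1) in dict(knob=(240,258,268,288),box=(200,240,335,370),armtip=(215,235,285,298)).items():
  t=cv2.resize(a[r0:r1,c0:c1],None,fx=8,fy=8,interpolation=3);s=cv2.resize(b[r0-5:r1+5,c0-5:c1+5],None,fx=8,fy=8,interpolation=3)
  R=cv2.matchTemplate(s,t,cv2.TM_CCOEFF_NORMED);_,v,_,l=cv2.minMaxLoc(R);print(nm,round(v,3),[l[0]/8-5,l[1]/8-5])
for t in("spare_vial","stopper","dropper_bottle","beaker","weigh_bottle","tape_roll"):
  print(t,[(round(d["conf"],2),np.round(d["point"],3).tolist()) for d in finder.boxes_of("top",t)][:1])
E
```

```text
arm 59 [-0.0121  0.1069  0.0306] [0.0042 0.1069]
knob 31 [-0.0699  0.138   0.0606]
caps [[-0.0102, 0.1659, 0.0515], [0.0009, 0.2163, 0.0573], [0.0113, 0.262, 0.0607]]
arm 64 [-0.0109  0.1058  0.0307] [-0.0277  0.1054]
knob 30 [-0.0693  0.1383  0.0599]
caps [[-0.0107, 0.0017, 0.0504], [-0.0004, 0.0474, 0.0576], [0.0109, 0.0958, 0.0618]]
knob 0.997 [0.0, 0.0]
box 0.742 [0.0, 0.0]
armtip 0.763 [-1.0, 0.0]
spare_vial [(0.59, [0.59, 0.268, 0.051])]
stopper [(0.53, [0.402, 0.282, 0.016])]
dropper_bottle [(0.65, [0.623, 0.112, 0.057])]
beaker [(0.66, [0.406, 0.281, 0.02])]
weigh_bottle []
tape_roll [(0.87, [0.433, -0.066, 0.019])]
```

```bash
python3 -c "
from rig import order
print(order.close_job())"
```

```text
the job is handed in; nothing more can be done
None
```

I swung the keeper open, pushed the row home by the last vial only, swung the keeper shut, and handed the job in at about 19 s. No verdict was reported.

**Keeper opening:** I pushed the knob to the open position. The picture showed the arm lying beside the lane, at about 1.55–1.6 rad, while the row still waited on the loading track.

**Row:** The wrist force rose to about 6 N and held near 4.5 N when the first vial met the end stop. The scene picture then showed the four caps upright and evenly spaced against the stop. The top picture after the keeper was shut measured the row's middle at y ≈ 47 mm, against 50 mm nominal, which is within the calibration error.

**Keeper closing:** The wrist force jumped to about 14 N at the shut stop. In the top picture, the knob sits at exactly the same pixels as at the start, with a 0.997 match.

**Checks that disagreed:**
- **Keeper arm:** the top camera's depth fit gave the arm a slope about 0.03 rad different from the start. I put this down to the last vial's cap standing next to it. The arm-tip patch match was also poor, at 0.76, probably for the same reason.
- **Bystanders:** the network missed the weighing bottle in the last top view, where the robot arm covered its place, so I could not check it there. It also mistook the beaker for the stopper, which the picture shows in place. The other bystanders were reported where they started, to within about 4 mm.

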